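Uncover the valve box and shut the red valve

TASK

Push the white cover of the valve box along its rails, off the valves and all the way to the left-hand end as the robot sees it, then push the red valve handle round until it is fully shut against its stop. Nothing is to be picked up: the cover stays lying on its rails the whole time. Do not turn the blue handle, leave the things standing around where they are, and finish with the cover still open.

Things in the scene. Friction and masses are not known exactly. Their poses are not given: they have to be found in the camera images.
- valve_box: Grey fixed valve box, 172 (x) by 472 mm (y). Origin: centre of its underside, on the bench; y runs along its rails, z up. The -y half is an open bay with two valves (inside x -71 to 71, y -225 to -5 mm, floor 8 mm high); the +y half is a blank deck 64 mm high where the cover parks. Rails along both sides 66 mm high; aluminium ribs beside them and stops at the ends rise to 74 mm.
- cover: Loose white cover plate 158 x 226 x 6 mm, 0.25 to 0.5 kg, lying freely on the rails between the ribs (2 mm play each side). Origin: centre of its underside, 66 mm high; upper face at height 72 mm. It slides along the box's y, takes a few newtons and stays where it is left.
- cover_ridge (a point): Middle of the black push ridge across the middle of the cover, at height 81 mm. The ridge is 80 mm long (box x), 10 mm thick (box y), its top at height 91 mm. In the box frame it starts at y about -116 to -100 mm (valves hidden) and is at +118 mm when the cover meets the far stop.
- red_handle (a joint): Angle of the red handle, rad: 0 = fully open (handle points along the box's -x, towards the robot), growing clockwise seen from above to 1.571 = shut, at the stop (handle points along the box's +y). About 2 to 3 N at the tip turns it; it stays where it is left.
- red_pivot (a point): On the vertical axis of the red handle, at the handle's mid-height (49 mm). In the box frame it is at x = +20 mm and y = -165 or -70 mm: the red and the blue valve may change places.
- red_tip (a point): End of the red handle, 60 mm from its axis, at mid-height (49 mm). The handle is a straight bar 14 mm wide, from 40 to 58 mm in height. Brass pipe and valve body below it reach up to 32 mm.
- blue_handle (a joint): Angle of the blue handle, rad, as for the red one; to be left as it is.
- blue_tip (a point): End of the blue handle, same size and height as the red one.
- sample_pot_4: White screw-lid pot with a green band, 54 mm across, 68 mm high, by the valve box's bay end; bystander. Origin: centre of its underside.
- dropper_bottle: Amber dropper bottle, 36 mm across, 101 mm high, by the bay end; bystander. Origin: centre of its underside.
- tape_roll: Roll of tape lying flat, 68 mm across, 19 mm high, by the parking end; bystander. Origin: centre of its underside.
- marker_red: Red and white marker pen, 138 mm long, 17 mm thick, lying behind the box; bystander. Origin: centre of its underside.

How it is judged:
By the outcome, as a careful person would: the job done as asked, in the order asked, and still so for the second after the job is handed in, with the robot touching nothing.
It also fails if it takes over 54 s, if anything falls off the work surface, if the arm or the gripper's body presses on something with over 40 N, if the wrist force passes 120 N, or if a joint passes its speed limit or range.

ROBOT

A 6-joint arm with a two-finger parallel gripper is mounted at the origin on a cart in front of the work surface, level with it; the furniture and walls round the work are solid. World frame = base frame: x ahead of the robot, y to its left, z up, the work surface at z = 0. Lengths are in m, angles in rad, forces in N, time in s.
With the tool pointing down it reaches from about 0.275 to 0.775 m from the base axis. Payload 14.6 kg.
Tool frame: the origin (TCP) lies at the very end of the fingers, on their centre line; the grasp point (between the pads) lies 19 mm behind it; z points along the fingers, y is the direction in which the jaws open and shut (so a half turn about z gives the same grasp; the last joint's range is limited). The gripper opens to 85 mm and grips with 20 to 120 N. Pads are 22 mm wide; open, the fingers measure 114 mm over their backs; the gripper's body (76 mm by 85 mm) begins 54 mm behind the grasp point. The pads swing forward as they close: fully open they stand 13 mm farther back than shut.
Start: joints at [-1.284, 0.263, -0.048, 1.259, 0, 1.415], TCP at [0.224, -0.475, 0.231] pointing down, gripper open.
Joint ranges: [-2.65, 2.65], [-0.89, 1.7], [-1.18, 1.37], [-2.13, 2.11], [-1.35, 1.29], [-3.14, 3.14]. Speed limits (rad/s): [1.89, 1.89, 2.57, 2.79, 3.14, 3.14].

INTERFACE

Orientations are given as a rotation vector (axis times angle).
In Python, from plant import * gives the robot as it stands.
- The arm moves only by the tool drive_tool, never from a script. Its argument "commands" is a list of rows, each a list of 3 entries, a list of its own where there are three numbers: the shift along the tool's x, y, z scaled (see below), then the turn, a rotation vector about the tool's x, y, z scaled (see below), then the closure, from 0 (fully open) to 1 (shut). In form: [[[x, y, z], [ax, ay, az], jaw], ...]. A call has 1 to 20 rows; each row is the pose to reach, as a shift and turn from the pose commanded when the call began, along the tool's axes at that moment, turning the shorter way round; what a row does not reach only later rows make up. The controller multiplies each number of a shift by 0.4 m and each number of a turn by pi rad. A row lasts 1/10 s, in which the tool goes at most 50 mm and 8.59 degrees, less where a joint would pass 70% of its speed; a pose out of reach is approached as far as the arm can. A call with a number of a shift or a turn outside -1 to 1 is refused whole. A call with a gripper value outside its range is refused whole. The fingers move at their own pace and stop on an object; "squeeze" is the grip in N (left out, the last holds). Time passes only in rows, so rows that repeat a pose let the fingers close. It gives the time, the measured TCP pose, the force and the opening at its end, in the units of the state.
- observe(): the state, without advancing time (a new reading comes with each control period).
- read_camera(name): name is "scene" or "top"; returns (picture, depth): 384x512x3 uint8, red, green, blue; 384x512 float32, m along the optical axis (not along the pixel's ray), 0 where there is no reading.
- camera_model(name): a dict with "fx", "fy", "cx", "cy" (pixels), "R" (3x3) and "t" (3): a world point X has camera coordinates R X + t. Camera axes: x right, y down, z forward; pixel columns grow to the right and rows downward; lengths in m; the calibration is good to about 2 mm. A picture is of the moment at which its call begins. camera_model takes no time and is no camera call.
- job_done(): hands the job in, once; it reports no verdict.
The state is a dict: "time_s": time; "qpos": joint angles; "joint_velocities": joint speeds; "joint_efforts": joint torques, N m; "position": TCP position; "tool_rot": TCP orientation; "contact_force": force on the tool from outside, world axes, zero at the start; "moment": the same for the moment, N m; "grip_width": opening from 0.0 (shut) to 1.0 (fully open).
Only numpy, scipy, OpenCV 4.12 (cv2) and the standard library are available. Lean on these libraries where they do the work, as an engineer would, in place of code of your own. Each camera call takes 0.05 s, during which the arm holds its last target.

## Working session

There is one attempt and no reset: what is moved stays moved. The work goes in short steps, Python scripts to look and compute and a tool call to move; the robot and the scene stay as the last step left them, time stands still between calls to the robot, and variables do not carry over. Pictures are saved under pics/ and viewed, and the job is handed in when it is done.

Besides the shell and the picture viewer there is one more tool, called after "Call:" as name(argument=value, ...), one argument or row to a line, values as JSON. drive_tool: Moves the arm, as the interface text tells. Its arguments: {"type":"object","properties":{"commands":{"type":"array"},"squeeze":{"type":"number"}},"required":["commands"]}

```bash
mkdir -p pics; ls
python3 - <<'E'
from plant import *
import cv2,numpy as np
s=observe();print(s)
for n in ("scene","top"):
    p,d=read_camera(n);m=camera_model(n);print(n,m)
    cv2.imwrite(f"pics/{n}0.png",cv2.cvtColor(p,cv2.COLOR_RGB2BGR));np.save(f"pics/{n}0.npy",d)
E
```

```text
pics
{'time_s': 0.0, 'qpos': array([-1.28428415e+00,  2.63535844e-01, -4.89344675e-02,  1.25940734e+00,
        1.24055836e-05,  1.41551464e+00]), 'joint_velocities': array([ 5.93011807e-06,  6.73532285e-04,  6.79738584e-04, -4.08428176e-04,
        5.79951907e-05, -9.26421871e-04]), 'joint_efforts': array([ 1.34151880e-03, -6.37613654e+01,  3.84561610e+01,  1.38668643e-02,
        3.57576409e-04,  2.69145943e-06]), 'position': array([ 0.22439834, -0.47432182,  0.23081931]), 'tool_rot': array([-3.06420253e+00, -6.88101588e-01,  9.18937721e-05]), 'contact_force': array([ 0.07614037, -0.09807462,  0.37170939]), 'moment': array([-0.01499208,  0.04302265,  0.02697888]), 'grip_width': 0.9985334182855182}
scene {'fx': 494.65594180344897, 'fy': 494.65594180344897, 'cx': 252.30516224472316, 'cy': 190.60503233029502, 'R': array([[-0.76721054, -0.64137091,  0.00559924],
       [-0.47751726,  0.56533637, -0.67258609],
       [ 0.4282117 , -0.51868887, -0.7399977 ]]), 't': array([0.45253432, 0.3254449 , 1.209598  ])}
top {'fx': 472.01963369127685, 'fy': 472.01963369127685, 'cx': 255.4551557757407, 'cy': 191.63251958623368, 'R': array([[ 1.98232519e-02, -9.99803076e-01, -9.21033551e-04],
       [-9.90248982e-01, -1.95067524e-02, -1.37936364e-01],
       [ 1.37891234e-01,  3.64639983e-03, -9.90440665e-01]]), 't': array([0.02238305, 0.59256528, 1.46506123])}
```

View pics/scene0.png

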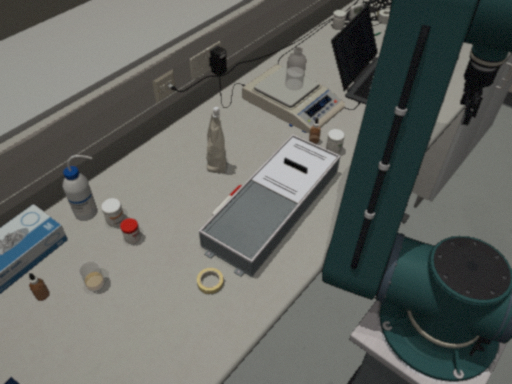

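View pics/top0.png

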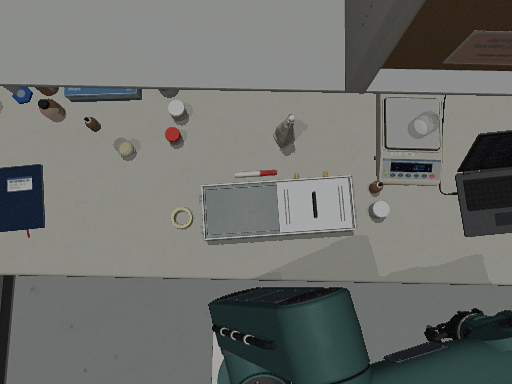

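The scene picture shows the box from about (202,240) to (340,160). In the top picture it spans columns 203–355 and rows 177–240, with the ridge at (314,204). The tape roll is at (181,218), the pot at (381,209), the dropper bottle at (376,187) and the marker at (255,174). I'll enlarge this area.

Run:
```python
import cv2
p=cv2.imread("pics/top0.png");c=p[165:250,195:395]
cv2.imwrite("pics/c0.png",cv2.resize(c,None,fx=4,fy=4,interpolation=cv2.INTER_CUBIC))
```

```text
(no output)
```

View pics/c0.png

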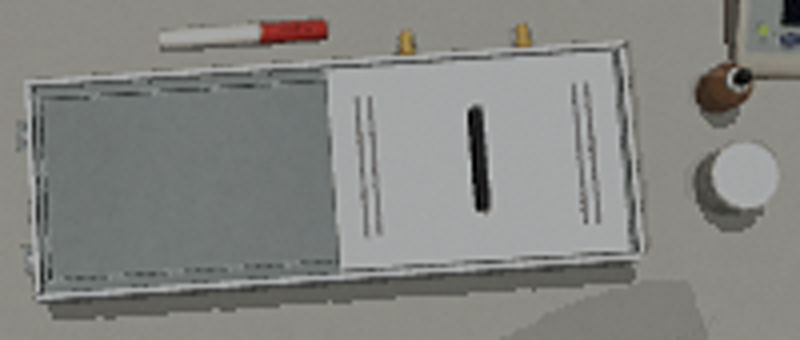

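The enlarged crop shows the rim corners at about (27,83), (40,299), (644,255) and (627,42). The ridge runs from (474,107) to (484,211).

```bash
cat > h.py <<'E'
import numpy as np,cv2
from plant import *
from scipy.spatial.transform import Rotation as Ro
def bp(uv,z,name="top"):
    m=camera_model(name);u,v=uv
    r=m["R"].T@np.array([(u-m["cx"])/m["fx"],(v-m["cy"])/m["fy"],1]);c=-m["R"].T@m["t"]
    return c+r*(z-c[2])/r[2]
def crop(u,v): return (195+(u+.5)/4-.5,165+(v+.5)/4-.5)
def save(n,out):
    p,d=read_camera(n);cv2.imwrite(f"pics/{out}.png",cv2.cvtColor(p,cv2.COLOR_RGB2BGR));np.save(f"pics/{out}.npy",d)
E
python3 - <<'E'
from h import *
C=[bp(crop(*c),.074) for c in [(27,83),(40,299),(644,255),(627,42)]]  # +x+y, -x+y, -x-y, +x-y
for c in C: print(c.round(4))
C=np.array(C)
print("sides",[np.linalg.norm(C[i]-C[(i+1)%4]).round(4) for i in range(4)])
yv=(C[0]+C[1]-C[2]-C[3]);yaw=np.arctan2(-yv[0],yv[1]);o=C.mean(0);print("centre",o,"yaw",yaw)
Rz=Ro.from_euler('z',yaw).as_matrix()
for e in [(474,107),(484,211)]:
    P=bp(crop(*e),.091);print("ridge",P.round(4),"box",(Rz.T@(P-o)).round(4))
for n,e,z in [("pot",(745,175),.068),("dropper",(738,78),.1),("tape",((181-195)*4,(218-165)*4),.019)]:
    P=bp(crop(*e),z);print(n,P.round(4),"box",(Rz.T@(P-o)).round(4))
d=np.load("pics/top0.npy");m=camera_model("top")
for (u,v) in [(240,210),(330,200),(314,204)]:
    z=d[v,u];X=m["R"].T@(np.array([(u-m["cx"])/m["fx"]*z,(v-m["cy"])/m["fy"]*z,z])-m["t"]);print((u,v),X.round(4))
s=observe();R=Ro.from_rotvec(s["tool_rot"]).as_matrix();print(R.round(3))
E
```

```text
[0.6038 0.2034 0.074 ]
[0.436  0.1874 0.074 ]
[ 0.479  -0.2774  0.074 ]
[ 0.6456 -0.2657  0.074 ]
sides [np.float64(0.1686), np.float64(0.4668), np.float64(0.167), np.float64(0.4709)]
centre [ 0.54112586 -0.03805812  0.074     ] yaw 0.09050536937529384
ridge [ 0.5894 -0.1439  0.091 ] box [ 0.0385 -0.1098  0.017 ]
ridge [ 0.5092 -0.1518  0.091 ] box [-0.0421 -0.1104  0.017 ]
pot [ 0.5433 -0.3579  0.068 ] box [-0.0268 -0.3188 -0.006 ]
dropper [ 0.6146 -0.3454  0.1   ] box [ 0.0454 -0.3127  0.026 ]
tape [0.506  0.2729 0.019 ] box [-0.0069  0.3129 -0.055 ]
(240, 210) [0.5294 0.081  0.0691]
(330, 200) [ 0.5659 -0.1988  0.0723]
(314, 204) [ 0.5491 -0.1455  0.1008]
[[ 0.904  0.428 -0.   ]
 [ 0.428 -0.904  0.001]
 [ 0.    -0.001 -1.   ]]
```

```bash
cat >> h.py <<'E'
O=np.array([.5411,-.0381,0]);YAW=.093
RB=Ro.from_euler('z',YAW).as_matrix()
def w(b): return O+RB@np.array(b,float)
def b(p): return RB.T@(np.array(p)-O)
# tool orientation: tool y = box x, tool x = box y, z down
def RT(extra=0): return Ro.from_euler('z',YAW+extra).as_matrix()@np.array([[0,1,0],[1,0,0],[0,0,-1.]])
def plan(bpos,extra=0):
    s=observe();R=Ro.from_rotvec(s["tool_rot"]).as_matrix()
    sh=R.T@(w(bpos)-s["position"])/.4;tu=Ro.from_matrix(R.T@RT(extra)).as_rotvec()/np.pi
    print(bpos,"shift",sh.round(4),"turn",tu.round(4))
def st():
    s=observe();R=Ro.from_rotvec(s["tool_rot"]).as_matrix()
    print("t",round(s["time_s"],2),"box",b(s["position"]).round(4),"F box",(RB.T@s["contact_force"]).round(1),"grip",round(s["grip_width"],3),"roterr",Ro.from_matrix(RT().T@R).as_rotvec().round(4))
E
python3 - <<'E'
from h import *
plan([0,-.150,.2]);plan([0,-.150,.078])
E
```

```text
[0, -0.15, 0.2] shift [ 1.0538 -0.2949  0.0777] turn [-2.00e-04 -2.00e-04 -3.89e-01]
[0, -0.15, 0.078] shift [ 1.0538 -0.2946  0.3827] turn [-2.00e-04 -2.00e-04 -3.89e-01]
```

Call:
drive_tool(
  commands=[
    [[0.12, -0.03, 0.0], [0, 0, -0.04], 1],
    [[0.24, -0.06, 0.0], [0, 0, -0.085], 1],
    [[0.36, -0.1, 0.0], [0, 0, -0.13], 1],
    [[0.48, -0.13, 0.0], [0, 0, -0.175], 1],
    [[0.6, -0.165, 0.0], [0, 0, -0.22], 1],
    [[0.72, -0.2, 0.0], [0, 0, -0.265], 1],
    [[0.84, -0.235, 0.02], [0, 0, -0.31], 1],
    [[0.94, -0.265, 0.04], [0, 0, -0.35], 1],
    [[1.0, -0.28, 0.06], [0, 0, -0.389], 1],
    [[1.0, -0.28, 0.06], [0, 0, -0.389], 1],
    [[1.0, -0.28, 0.06], [0, 0, -0.389], 1],
  ],
)

```text
time_s: 1.2
position: [0.5381, -0.202, 0.2068]
tool_rot: [-2.115, -2.321, 0.001]
contact_force: [-0.1, 0.1, 0.3]
grip_width: 0.001
```

Run:
```python
from h import *
st();plan([0,-.150,.12]);plan([0,-.150,.078])
```

```text
t 1.2 box [-0.0182 -0.1629  0.2068] F box [-0.1  0.1  0.3] grip 0.001 roterr [0.001  0.0004 0.0003]
[0, -0.15, 0.12] shift [0.0322 0.0458 0.2171] turn [-0.0003 -0.0001 -0.0001]
[0, -0.15, 0.078] shift [0.0321 0.0459 0.3221] turn [-0.0003 -0.0001 -0.0001]
```

Call:
drive_tool(
  commands=[
    [[0.02, 0.03, 0.08], [0, 0, 0], 1],
    [[0.032, 0.046, 0.16], [0, 0, 0], 1],
    [[0.032, 0.046, 0.22], [0, 0, 0], 1],
    [[0.032, 0.046, 0.22], [0, 0, 0], 1],
    [[0.032, 0.046, 0.22], [0, 0, 0], 1],
  ],
)

```text
time_s: 1.7
position: [0.5549, -0.1887, 0.1202]
tool_rot: [2.118, 2.32, -0.0]
contact_force: [-0.7, -0.2, 0.4]
grip_width: -0.002
```

Run:
```python
from h import *
st();plan([0,-.150,.079]);plan([0,-.110,.079])
save("top","top1");save("scene","scene1")
a=cv2.imread("pics/top1.png")[160:250,195:395];c=cv2.imread("pics/scene1.png")[110:280,180:380]
cv2.imwrite("pics/a1.png",cv2.resize(a,None,fx=4,fy=4,interpolation=2));cv2.imwrite("pics/b1.png",cv2.resize(c,None,fx=3.5,fy=3.5,interpolation=2))
```

```text
t 1.7 box [-0.0002 -0.1512  0.1202] F box [-0.8 -0.1  0.4] grip -0.002 roterr [-0.0001 -0.0002  0.0019]
[0, -0.15, 0.079] shift [0.0031 0.0005 0.103 ] turn [ 0.      0.0001 -0.0006]
[0, -0.11, 0.079] shift [0.1031 0.0003 0.103 ] turn [ 0.      0.0001 -0.0006]
```

View pics/a1.png

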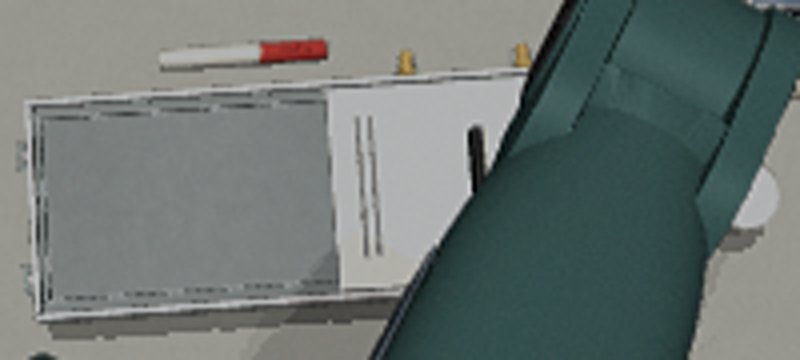

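View pics/b1.png

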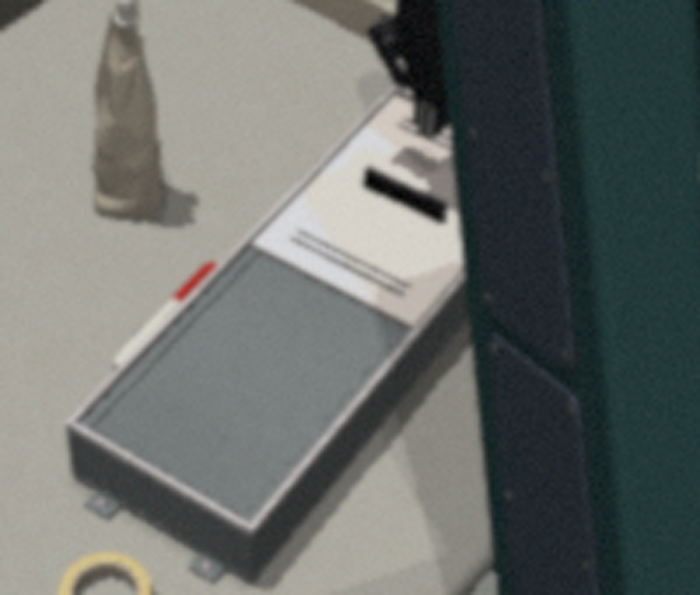

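In the top crop the cover and ridge (476,160) haven't moved. In the scene crop the shut fingertips at (430,130) stand behind the ridge at (405,195), on the side away from the parking end. I'll go down and start pushing.

Call:
drive_tool(
  commands=[
    [[0.003, 0, 0.05], [0, 0, 0], 1],
    [[0.003, 0, 0.09], [0, 0, 0], 1],
    [[0.003, 0, 0.103], [0, 0, 0], 1],
    [[0.02, 0, 0.103], [0, 0, 0], 1],
    [[0.035, 0, 0.103], [0, 0, 0], 1],
    [[0.05, 0, 0.103], [0, 0, 0], 1],
    [[0.065, 0, 0.103], [0, 0, 0], 1],
    [[0.08, 0, 0.103], [0, 0, 0], 1],
    [[0.095, 0, 0.103], [0, 0, 0], 1],
    [[0.11, 0, 0.103], [0, 0, 0], 1],
  ],
)

```text
time_s: 2.8
position: [0.5513, -0.1437, 0.0783]
tool_rot: [2.115, 2.322, -0.0]
contact_force: [0.9, -3.9, 1.6]
grip_width: 0.001
```

Run:
```python
from h import *
st();plan([0,.09,.079])
save("scene","scene2")
c=cv2.imread("pics/scene2.png")[110:280,180:380]
cv2.imwrite("pics/b2.png",cv2.resize(c,None,fx=3.5,fy=3.5,interpolation=2))
```

```text
t 2.8 box [ 0.0004 -0.1061  0.0783] F box [ 0.5 -4.   1.6] grip 0.001 roterr [-0.0003 -0.0004 -0.0001]
[0, 0.09, 0.079] shift [ 0.4903 -0.0009 -0.002 ] turn [0.0001 0.0001 0.    ]
```

View pics/b2.png

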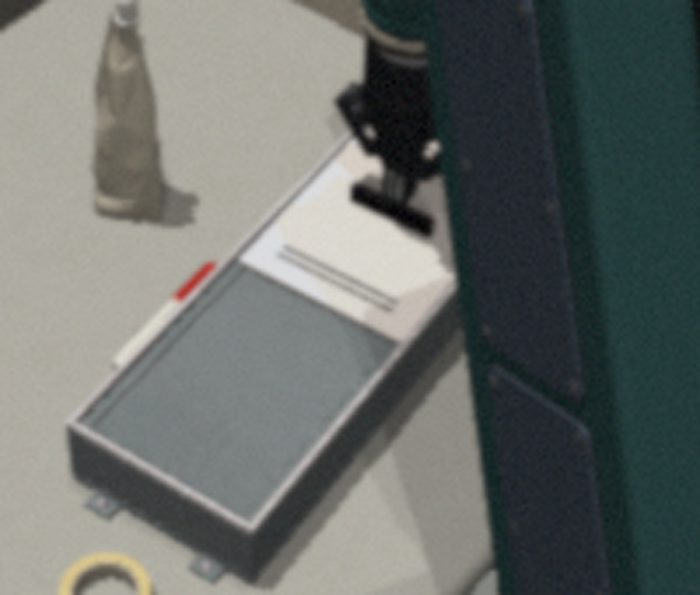

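The picture shows the fingers at (395,190) against the ridge at (392,208). The cover has moved towards the parking end, its front edge now running from (240,262) to (395,340). The push force is 4 N, so I'll carry on.

Call:
drive_tool(
  commands=[
    [[0.025, 0, 0], [0, 0, 0], 1],
    [[0.05, 0, 0], [0, 0, 0], 1],
    [[0.075, 0, 0], [0, 0, 0], 1],
    [[0.1, 0, 0], [0, 0, 0], 1],
    [[0.125, 0, 0], [0, 0, 0], 1],
    [[0.15, 0, 0], [0, 0, 0], 1],
    [[0.175, 0, 0], [0, 0, 0], 1],
    [[0.2, 0, 0], [0, 0, 0], 1],
    [[0.225, 0, 0], [0, 0, 0], 1],
    [[0.25, 0, 0], [0, 0, 0], 1],
    [[0.275, 0, 0], [0, 0, 0], 1],
    [[0.3, 0, 0], [0, 0, 0], 1],
    [[0.325, 0, 0], [0, 0, 0], 1],
    [[0.35, 0, 0], [0, 0, 0], 1],
    [[0.375, 0, 0], [0, 0, 0], 1],
    [[0.4, 0, 0], [0, 0, 0], 1],
    [[0.42, 0, 0], [0, 0, 0], 1],
    [[0.44, 0, 0], [0, 0, 0], 1],
    [[0.45, 0, 0], [0, 0, 0], 1],
  ],
)

```text
time_s: 4.75
position: [0.5344, 0.0359, 0.0781]
tool_rot: [-2.115, -2.323, -0.0]
contact_force: [0.1, -2.5, 1.8]
grip_width: -0.003
```

Run:
```python
from h import *
st();plan([0,.102,.078])
```

```text
t 4.75 box [0.0002 0.0744 0.0781] F box [-0.1 -2.4  1.8] grip -0.003 roterr [ 0.0001  0.0001 -0.0005]
[0, 0.102, 0.078] shift [ 0.0691 -0.0004  0.0002] turn [-0.     -0.      0.0002]
```

Call:
drive_tool(
  commands=[
    [[0.015, 0, 0], [0, 0, 0], 1],
    [[0.03, 0, 0], [0, 0, 0], 1],
    [[0.04, 0, 0], [0, 0, 0], 1],
    [[0.05, 0, 0], [0, 0, 0], 1],
    [[0.057, 0, 0], [0, 0, 0], 1],
    [[0.06, 0, 0], [0, 0, 0], 1],
    [[0.063, 0, 0], [0, 0, 0], 1],
    [[0.063, 0, 0], [0, 0, 0], 1],
  ],
)

```text
time_s: 5.55
position: [0.5321, 0.0604, 0.078]
tool_rot: [-2.115, -2.322, -0.0]
contact_force: [0.6, -1.3, 1.1]
grip_width: 0.003
```

Run:
```python
from h import *
st()
```

```text
t 5.55 box [0.0001 0.0989 0.078 ] F box [ 0.5 -1.4  1.1] grip 0.003 roterr [ 0.0001  0.0003 -0.0001]
```

Call:
drive_tool(
  commands=[
    [[0.003, 0, 0], [0, 0, 0], 1],
    [[0.006, 0, 0], [0, 0, 0], 1],
    [[0.008, 0, 0], [0, 0, 0], 1],
    [[0.01, 0, 0], [0, 0, 0], 1],
    [[0.01, 0, 0], [0, 0, 0], 1],
  ],
)

```text
time_s: 6.05
position: [0.5317, 0.0642, 0.0781]
tool_rot: [-2.116, -2.322, 0.0]
contact_force: [0.3, -2.8, 0.2]
grip_width: 0.001
```

Run:
```python
from h import *
st()
```

```text
t 6.05 box [1.000e-04 1.028e-01 7.810e-02] F box [ 0.1 -2.8  0.2] grip 0.001 roterr [ 0.0001 -0.0001 -0.0001]
```

Call:
drive_tool(
  commands=[
    [[0.003, 0, 0], [0, 0, 0], 1],
    [[0.005, 0, 0], [0, 0, 0], 1],
    [[0.005, 0, 0], [0, 0, 0], 1],
  ],
)

```text
time_s: 6.35
position: [0.5312, 0.0646, 0.078]
tool_rot: [2.115, 2.32, -0.005]
contact_force: [-2.1, -16.4, 3.3]
grip_width: 0.003
```

Run:
```python
from h import *
st()
```

```text
t 6.35 box [-0.0003  0.1032  0.078 ] F box [ -3.6 -16.1   3.3] grip 0.003 roterr [ 0.0012 -0.0038  0.0009]
```

Force rose to 16 N and motion stopped at box y 0.103, so the cover is at its stop. I'll back off, lift and look.

Call:
drive_tool(
  commands=[
    [[-0.02, 0, 0], [0, 0, 0], 1],
    [[-0.04, 0, -0.02], [0, 0, 0], 1],
    [[-0.04, 0, -0.12], [0, 0, 0], 1],
    [[-0.04, 0, -0.22], [0, 0, 0], 1],
    [[-0.04, 0, -0.3], [0, 0, 0], 1],
    [[-0.04, 0, -0.3], [0, 0, 0], 1],
  ],
)

```text
time_s: 6.95
position: [0.5349, 0.05, 0.2026]
tool_rot: [2.113, 2.319, 0.007]
contact_force: [0.5, -1.0, -0.7]
grip_width: 0.001
```

Run:
```python
from h import *
st()
save("top","top3");save("scene","scene3")
a=cv2.imread("pics/top3.png")[165:250,195:395];c=cv2.imread("pics/scene3.png")[110:280,180:380]
cv2.imwrite("pics/a3.png",cv2.resize(a,None,fx=4,fy=4,interpolation=2));cv2.imwrite("pics/b3.png",cv2.resize(c,None,fx=3.5,fy=3.5,interpolation=2))
```

```text
t 6.95 box [0.002  0.0883 0.2026] F box [ 0.4 -1.1 -0.7] grip 0.001 roterr [-0.0067 -0.0003 -0.    ]
```

View pics/a3.png

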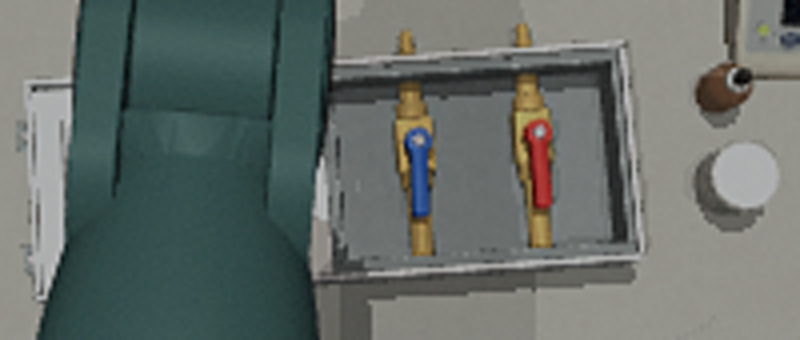

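View pics/b3.png

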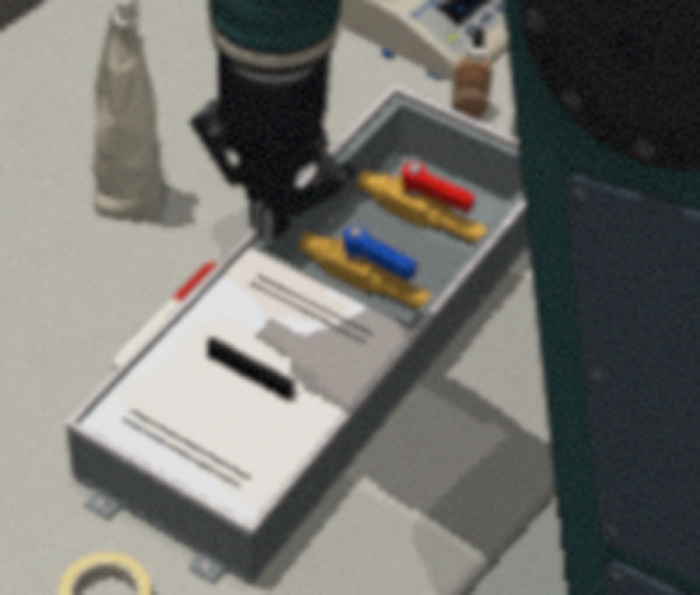

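The cover is parked and the bay is open. Red is at the end position: crop pivot (540,131), tip (541,208). Blue is nearer the deck: pivot (418,140), tip (421,215).

Run:
```python
from h import *
for n,p,t in [("red",(540,131),(542,208)),("blue",(418,140),(421,216))]:
    P=b(bp(crop(*p),.062));T=b(bp(crop(*t),.058));d=T-P;print(n,P.round(4),T.round(4),"ang",np.arctan2(d[1],-d[0]).round(3),np.hypot(*d[:2]).round(4))
# nominal projections
m=camera_model("top")
for e in ([.02,-.165,.058],[-.04,-.165,.058],[.02,-.07,.058],[-.04,-.07,.058]):
    c=m["R"]@w(e)+m["t"];u=c[0]/c[2]*m["fx"]+m["cx"];v=c[1]/c[2]*m["fy"]+m["cy"];print(e,((u-195+.5)*4-.5).round(1),((v-165+.5)*4-.5).round(1))
plan([-.022,-.198,.2]);
```

```text
red [ 0.0193 -0.1636  0.062 ] [-0.0409 -0.1601  0.058 ] ang 0.059 0.0603
blue [ 0.0192 -0.0675  0.062 ] [-0.0402 -0.0651  0.058 ] ang 0.04 0.0594
[0.02, -0.165, 0.058] 540.9 130.6
[-0.04, -0.165, 0.058] 548.1 206.4
[0.02, -0.07, 0.058] 420.6 139.4
[-0.04, -0.07, 0.058] 427.2 215.3
[-0.022, -0.198, 0.2] shift [-0.7165 -0.0563 -0.0035] turn [ 0.0005 -0.0001 -0.    ]
```

Both handles match the nominal layout, with red at y=-165 mm. I'll move to the -y side of the red handle, staying high.

Call:
drive_tool(
  commands=[
    [[-0.1, -0.01, 0], [0, 0, 0], 1],
    [[-0.22, -0.02, 0], [0, 0, 0], 1],
    [[-0.34, -0.03, 0], [0, 0, 0], 1],
    [[-0.46, -0.04, 0], [0, 0, 0], 1],
    [[-0.58, -0.05, 0], [0, 0, 0], 1],
    [[-0.67, -0.056, 0], [0, 0, 0], 1],
    [[-0.714, -0.056, 0.05], [0, 0, 0], 1],
    [[-0.714, -0.056, 0.15], [0, 0, 0], 1],
    [[-0.714, -0.056, 0.2], [0, 0, 0], 1],
    [[-0.714, -0.056, 0.2], [0, 0, 0], 1],
    [[-0.714, -0.056, 0.2], [0, 0, 0], 1],
  ],
)

```text
time_s: 8.15
position: [0.537, -0.236, 0.118]
tool_rot: [-2.115, -2.322, 0.0]
contact_force: [-0.0, -1.0, -0.2]
grip_width: 0.004
```

Run:
```python
from h import *
st();plan([-.022,-.197,.120]);plan([-.022,-.197,.046])
save("scene","scene4")
c=cv2.imread("pics/scene4.png")[90:240,230:380]
cv2.imwrite("pics/b4.png",cv2.resize(c,None,fx=4,fy=4,interpolation=2))
```

```text
t 8.15 box [-0.0224 -0.1967  0.118 ] F box [-0.1 -1.  -0.2] grip 0.004 roterr [ 0.0009  0.0009 -0.0001]
[-0.022, -0.197, 0.12] shift [-0.0009  0.001  -0.005 ] turn [-0.0003 -0.0003  0.    ]
[-0.022, -0.197, 0.046] shift [-0.001   0.0012  0.18  ] turn [-0.0003 -0.0003  0.    ]
```

View pics/b4.png

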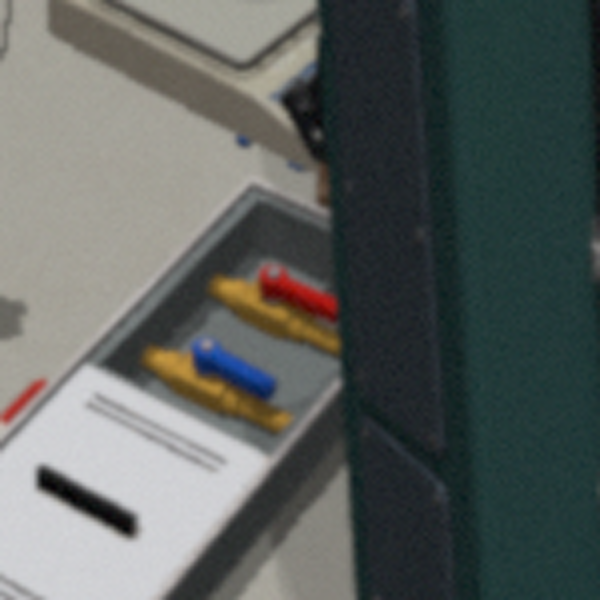

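The arm hides the fingers here. Red pivot (272,275) and blue (205,350) haven't moved. I'll go down on calibration and force, in two stages.

Call:
drive_tool(
  commands=[
    [[0, 0, 0.03], [0, 0, 0], 1],
    [[0, 0, 0.06], [0, 0, 0], 1],
    [[0, 0, 0.09], [0, 0, 0], 1],
    [[0, 0, 0.12], [0, 0, 0], 1],
    [[0, 0, 0.14], [0, 0, 0], 1],
    [[0, 0, 0.14], [0, 0, 0], 1],
  ],
)

```text
time_s: 8.8
position: [0.5367, -0.2358, 0.0607]
tool_rot: [-2.114, -2.321, 0.001]
contact_force: [-0.1, -0.1, 0.2]
grip_width: 0.004
```

Call:
drive_tool(
  commands=[
    [[0, 0, 0.01], [0, 0, 0], 1],
    [[0, 0, 0.02], [0, 0, 0], 1],
    [[0, 0, 0.03], [0, 0, 0], 1],
    [[0, 0, 0.037], [0, 0, 0], 1],
    [[0, 0, 0.037], [0, 0, 0], 1],
  ],
)

```text
time_s: 9.3
position: [0.5372, -0.2361, 0.0469]
tool_rot: [-2.115, -2.322, 0.0]
contact_force: [-0.4, 1.2, 0.7]
grip_width: -0.002
```

```bash
cat >> h.py <<'E'
def arc(ths,r=.042,off=.018,z=.046,piv=(.02,-.165)):
    for t in ths:
        u=np.array([-np.cos(t),np.sin(t)]);n=np.array([np.sin(t),np.cos(t)])
        p=np.array(piv)+r*u-off*n;print(round(t,2),end=" ");plan([p[0],p[1],z],-t)
E
python3 - <<'E'
from h import *
st();arc(np.arange(0,1.58,.1))
E
```

```text
t 9.3 box [-0.0223 -0.1967  0.0469] F box [-0.3  1.2  0.7] grip -0.002 roterr [ 0.0004  0.0003 -0.    ]
0.0 [np.float64(-0.022000000000000002), np.float64(-0.183), 0.046] shift [0.0344 0.0008 0.0024] turn [-0.0001 -0.0001  0.    ]
0.1 [np.float64(-0.023587176441319996), np.float64(-0.17871707147583768), 0.046] shift [ 0.0451 -0.0032  0.0024] turn [-0.0001 -0.0001  0.0318]
0.2 [np.float64(-0.02473884422364325), np.float64(-0.17429708650774978), 0.046] shift [ 0.0561 -0.0061  0.0024] turn [-0.0001 -0.0001  0.0637]
0.3 [np.float64(-0.025443496263179564), np.float64(-0.16978420812448464), 0.046] shift [ 0.0674 -0.0078  0.0024] turn [-0.0001 -0.0001  0.0955]
0.4 [np.float64(-0.025694091909676885), np.float64(-0.16522352751508862), 0.046] shift [ 0.0788 -0.0085  0.0024] turn [-1.000e-04 -1.000e-04  1.273e-01]
0.5 [np.float64(-0.025488127294271308), np.float64(-0.16066061349265018), 0.046] shift [ 0.0902 -0.0079  0.0024] turn [-1.000e-04 -1.000e-04  1.592e-01]
0.6 [np.float64(-0.02482766034731712), np.float64(-0.15614105718578272), 0.046] shift [ 0.1015 -0.0063  0.0024] turn [-1.00e-04 -0.0
[... 663 characters left out ...]
at64(-0.1357340210630801), 0.046] shift [0.1525 0.018  0.0024] turn [-2.000e-04 -0.000e+00  3.502e-01]
1.2 [np.float64(-0.011995729235430356), np.float64(-0.13237679796995663), 0.046] shift [0.1609 0.0258 0.0024] turn [-2.00e-04 -0.00e+00  3.82e-01]
1.3 [np.float64(-0.008578998139742142), np.float64(-0.12934553512772048), 0.046] shift [0.1685 0.0343 0.0024] turn [-2.000e-04  0.000e+00  4.138e-01]
1.4 [np.float64(-0.004876715141602398), np.float64(-0.12667051991268902), 0.046] shift [0.1752 0.0436 0.0024] turn [-2.000e-04  0.000e+00  4.456e-01]
1.5 [np.float64(-0.0009258722289165015), np.float64(-0.12437848019264837), 0.046] shift [0.1809 0.0535 0.0024] turn [-2.000e-04  0.000e+00  4.775e-01]
```

Call:
drive_tool(
  commands=[
    [[0.018, 0, 0.004], [0, 0, 0], 1],
    [[0.034, 0, 0.004], [0, 0, 0], 1],
    [[0.045, -0.003, 0.004], [0, 0, 0.032], 1],
    [[0.056, -0.006, 0.004], [0, 0, 0.064], 1],
    [[0.067, -0.008, 0.004], [0, 0, 0.095], 1],
    [[0.079, -0.0085, 0.004], [0, 0, 0.127], 1],
    [[0.09, -0.008, 0.004], [0, 0, 0.159], 1],
    [[0.1015, -0.006, 0.004], [0, 0, 0.191], 1],
  ],
)

```text
time_s: 10.1
position: [0.5307, -0.1956, 0.0457]
tool_rot: [2.711, 1.588, -0.002]
contact_force: [-1.8, -3.7, -0.7]
grip_width: 0.001
```

Run:
```python
from h import *
st();save("scene","scene5");save("top","top5")
c=cv2.imread("pics/scene5.png")[90:240,230:380]
cv2.imwrite("pics/b5.png",cv2.resize(c,None,fx=4,fy=4,interpolation=2))
a=cv2.imread("pics/top5.png")[165:250,195:395]
cv2.imwrite("pics/a5.png",cv2.resize(a,None,fx=4,fy=4,interpolation=2))
arc(list(np.arange(.6,1.56,.1))+[1.57],z=.0455)
```

```text
t 10.1 box [-0.025  -0.1558  0.0457] F box [-2.2 -3.5 -0.7] grip 0.001 roterr [ 6.000e-04 -1.000e-03  6.042e-01]
0.6 [np.float64(-0.024827660347317128), np.float64(-0.15614105718578272), 0.0455] shift [-0.0014  0.0007  0.0007] turn [-0.0001  0.0001 -0.0003]
0.7 [np.float64(-0.023719290236226955), np.float64(-0.15171001650713778), 0.0455] shift [ 0.0093 -0.0033  0.0007] turn [-0.0001  0.0001  0.0315]
0.8 [np.float64(-0.022174091428772358), np.float64(-0.14741176495046904), 0.0455] shift [ 0.0204 -0.0062  0.0007] turn [-0.      0.0001  0.0633]
0.9 [np.float64(-0.020207503040662607), np.float64(-0.14328924922451766), 0.0455] shift [ 0.0316 -0.008   0.0007] turn [-0.      0.0001  0.0952]
1.0 [np.float64(-0.017839174573004005), np.float64(-0.13938366014369488), 0.0455] shift [ 0.043  -0.0086  0.0007] turn [-0.00e+00  1.00e-04  1.27e-01]
1.1 [np.float64(-0.01509276958098009), np.float64(-0.1357340210630801), 0.0455] shift [ 0.0545 -0.0081  0.0006] turn [-0.000e+00  1.000e-04  1.588e-01]
1.2 [np.float64(-0.011995729235430375), np.float64(-0.13237679796995663), 0.0455] shift [ 0.0658 -0.0065  0.0006] turn [-0.000e+00  1.000e-04  1.907e-01]
1.3 [np.float64(-0.008578998139742151), np.float64(-0.12934553512772048), 0.0455] shift [ 0.0768 -0.0037  0.0006] turn [-0.000e+00  1.000e-04  2.225e-01]
1.4 [np.float64(-0.004876715141602404), np.float64(-0.12667051991268902), 0.0455] shift [0.0876 0.0002 0.0006] turn [-0.000e+00  1.000e-04  2.543e-01]
1.5 [np.float64(-0.0009258722289165119), np.float64(-0.12437848019264837), 0.0455] shift [0.0979 0.0051 0.0006] turn [0.000e+00 2.000e-04 2.862e-01]
1.57 [np.float64(0.0019665599853761796), np.float64(-0.12301434719765614), 0.0455] shift [0.1048 0.0091 0.0006] turn [0.000e+00 2.000e-04 3.084e-01]
```

View pics/b5.png

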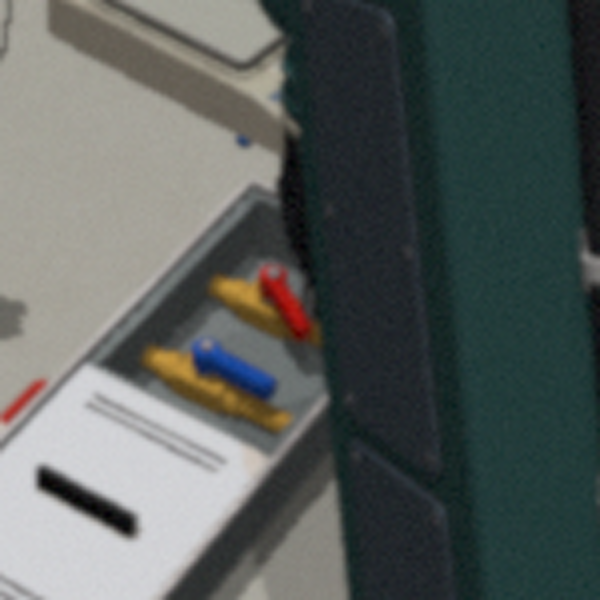

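View pics/a5.png

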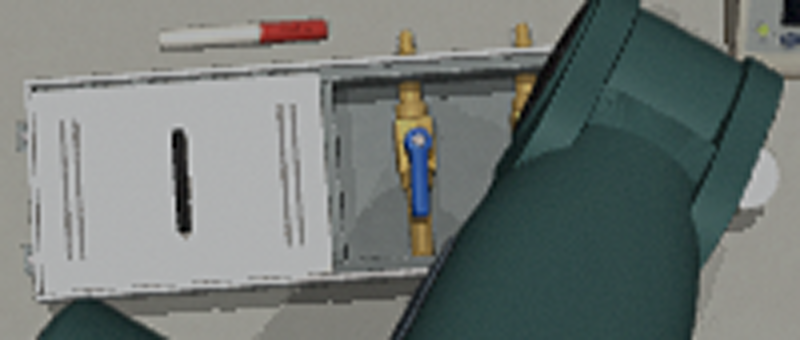

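The red handle has swung round, its tip now at (300,330) in the scene crop. Blue is unmoved and the cover sits at the left end. I'll continue.

Call:
drive_tool(
  commands=[
    [[0.0095, -0.003, 0], [0, 0, 0.032], 1],
    [[0.0205, -0.006, 0], [0, 0, 0.063], 1],
    [[0.0315, -0.008, 0], [0, 0, 0.095], 1],
    [[0.043, -0.0085, 0], [0, 0, 0.127], 1],
    [[0.0545, -0.008, 0], [0, 0, 0.159], 1],
    [[0.066, -0.0065, 0], [0, 0, 0.19], 1],
    [[0.077, -0.0035, 0], [0, 0, 0.222], 1],
    [[0.0875, 0, 0], [0, 0, 0.254], 1],
    [[0.096, 0.004, 0], [0, 0, 0.28], 1],
    [[0.098, 0.005, 0], [0, 0, 0.286], 1],
  ],
)

```text
time_s: 11.2
position: [0.5518, -0.1625, 0.0457]
tool_rot: [3.13, 0.261, -0.001]
contact_force: [-3.2, -2.2, 0.9]
grip_width: -0.004
```

Run:
```python
from h import *
st();print(observe()["qpos"].round(2))
arc([1.5,1.571],z=.0455);arc([1.571],z=.0455,off=.015)
```

```text
t 11.2 box [-0.0009 -0.1249  0.0457] F box [-3.4 -1.9  0.9] grip -0.004 roterr [ 1.0000e-04 -6.0000e-04  1.4974e+00]
[-0.43  0.46 -0.27  0.84 -0.    2.55]
1.5 [np.float64(-0.0009258722289165015), np.float64(-0.12437848019264837), 0.0455] shift [-0.0001 -0.0012  0.0006] turn [0.0001 0.0001 0.0008]
1.57 [np.float64(0.00200855464790017), np.float64(-0.12299633475347176), 0.0455] shift [ 0.0075 -0.0041  0.0006] turn [0.0001 0.0001 0.0234]
1.57 [np.float64(0.005008554585676008), np.float64(-0.12299694577308284), 0.0455] shift [ 0.015  -0.0036  0.0006] turn [0.0001 0.0001 0.0234]
```

Now I'll press gently until the force shows the stop.

Call:
drive_tool(
  commands=[
    [[0.004, -0.002, 0], [0, 0, 0.012], 1],
    [[0.0075, -0.004, 0], [0, 0, 0.023], 1],
    [[0.0075, -0.004, 0], [0, 0, 0.023], 1],
  ],
)

```text
time_s: 11.5
position: [0.5527, -0.1611, 0.0456]
tool_rot: [3.136, 0.149, -0.006]
contact_force: [-12.7, -7.8, 5.9]
grip_width: 0.001
```

Call:
drive_tool(
  commands=[
    [[0.0025, 0, 0], [0, 0, 0], 1],
    [[0.005, 0, 0], [0, 0, 0], 1],
    [[0.005, 0, 0], [0, 0, 0], 1],
  ],
)

```text
time_s: 11.8
position: [0.553, -0.161, 0.0455]
tool_rot: [3.136, 0.151, -0.011]
contact_force: [-23.9, -9.8, 12.2]
grip_width: 0.0
```

Run:
```python
from h import *
st()
```

```text
t 11.8 box [ 0.0004 -0.1235  0.0455] F box [-24.7  -7.5  12.2] grip 0.0 roterr [ 0.0043 -0.0066  1.5679]
```

It's solid at 24 N. I'll back off, lift clear, move aside and look.

Call:
drive_tool(
  commands=[
    [[-0.02, 0, 0], [0, 0, 0], 1],
    [[-0.05, 0, 0], [0, 0, 0], 1],
    [[-0.05, 0, -0.05], [0, 0, 0], 1],
    [[-0.05, 0, -0.15], [0, 0, 0], 1],
    [[-0.05, 0, -0.25], [0, 0, 0], 1],
    [[-0.05, 0, -0.35], [0, 0, 0], 1],
    [[-0.05, 0.12, -0.42], [0, 0, -0.04], 1],
    [[-0.05, 0.24, -0.42], [0, 0, -0.08], 1],
    [[-0.05, 0.36, -0.42], [0, 0, -0.12], 1],
    [[-0.05, 0.48, -0.42], [0, 0, -0.16], 1],
    [[-0.05, 0.6, -0.42], [0, 0, -0.2], 1],
    [[-0.05, 0.7, -0.42], [0, 0, -0.24], 1],
    [[-0.05, 0.7, -0.42], [0, 0, -0.24], 1],
  ],
)

```text
time_s: 13.1
position: [0.5618, -0.4454, 0.2119]
tool_rot: [-2.861, -1.296, 0.0]
contact_force: [0.0, -0.5, -0.9]
grip_width: -0.002
```

Run:
```python
from h import *
st();save("scene","scene6");save("top","top6")
c=cv2.imread("pics/scene6.png")[90:240,200:380]
cv2.imwrite("pics/b6.png",cv2.resize(c,None,fx=4,fy=4,interpolation=2))
a=cv2.imread("pics/top6.png")[165:250,195:395]
cv2.imwrite("pics/a6.png",cv2.resize(a,None,fx=4,fy=4,interpolation=2))
```

```text
t 13.1 box [-0.0172 -0.4075  0.2119] F box [-0.  -0.5 -0.9] grip -0.002 roterr [6.000e-04 2.000e-04 8.133e-01]
```

View pics/b6.png

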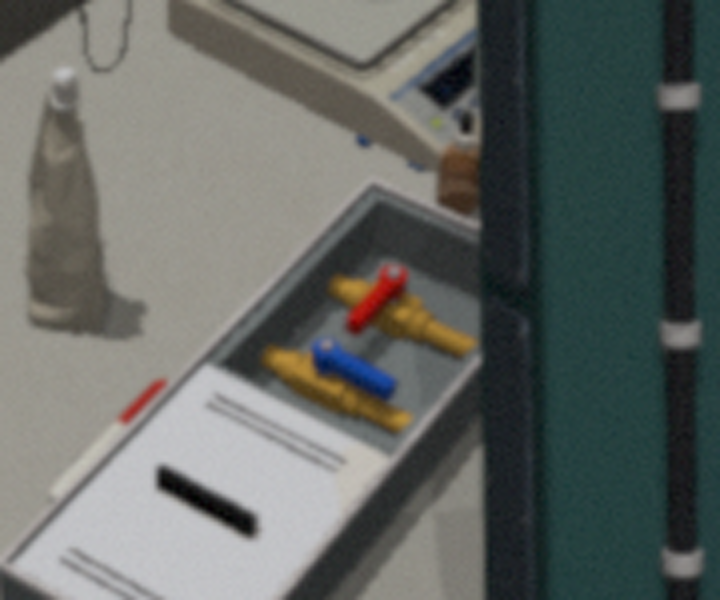

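View pics/a6.png

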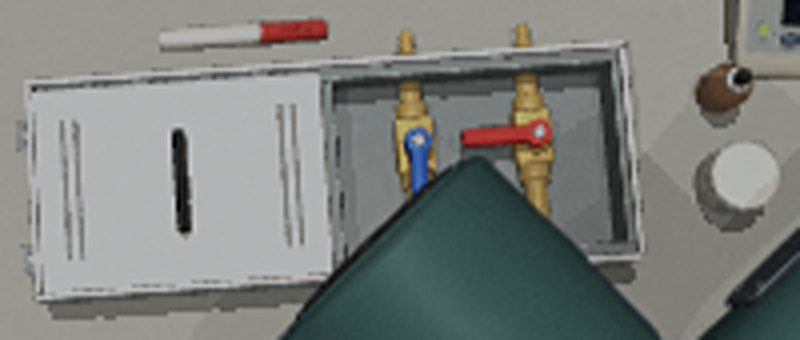

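Red now points along the box towards the deck, with pivot (540,131) and tip (462,137) in the top crop. Blue is unmoved. I'll check the angle.

Run:
```python
from h import *
a=cv2.imread("pics/top6.png");hsv=cv2.cvtColor(a,cv2.COLOR_BGR2HSV)
def ang(img,lo,hi,name):
    h=cv2.cvtColor(img,cv2.COLOR_BGR2HSV)
    M=((h[...,1]>120)&(h[...,2]>60)&(((h[...,0]<7)|(h[...,0]>173)) if name=="red" else ((h[...,0]>100)&(h[...,0]<130))))
    R=np.zeros_like(M);R[190:225,290:345]=1
    if name=="blue": R[:]=0;R[190:225,285:310]=1
    v,u=np.nonzero(M&R);P=np.array([b(bp((x,y),.058))[:2] for x,y in zip(u,v)])
    c=P.mean(0);d=np.linalg.svd(P-c)[2][0]
    print(name,len(P),c.round(4),"axis ang from -x toward +y",np.degrees(np.arctan2(d[1],-d[0])).round(1)%180, "y",P[:,1].min().round(4),P[:,1].max().round(4))
ang(cv2.imread("pics/top3.png"),0,0,"red");ang(a,0,0,"red")
ang(cv2.imread("pics/top3.png"),0,0,"blue");ang(cv2.imread("pics/top5.png"),0,0,"blue");ang(a,0,0,"blue")
P=b(bp(crop(540,131),.058));T=b(bp(crop(462,137),.058));print(P,T,np.degrees(np.arctan2(T[1]-P[1],-(T[0]-P[0]))))
```

```text
red 98 [-0.0073 -0.1613] axis ang from -x toward +y 0.7 y -0.1719 -0.1524
red 95 [ 0.0179 -0.1358] axis ang from -x toward +y 90.5 y -0.1719 -0.1022
blue 86 [-0.0062 -0.0665] axis ang from -x toward +y 3.7 y -0.0771 -0.0577
blue 86 [-0.0062 -0.0665] axis ang from -x toward +y 3.7 y -0.0771 -0.0577
blue 62 [ 0.0043 -0.0668] axis ang from -x toward +y 4.3 y -0.0771 -0.0577
[ 0.01972667 -0.16428205  0.058     ] [ 0.01948193 -0.10262743  0.058     ] 89.77255999485445
```

Run:
```python
from h import *
for e in [(178,131),(184,232)]: print("ridge",b(bp(crop(*e),.091)).round(4))
A=cv2.imread("pics/top0.png").astype(int);B=cv2.imread("pics/top6.png").astype(int)
D=abs(A-B).max(2)
for n,(u0,u1,v0,v1) in dict(marker=(230,282,166,178),drop=(366,386,178,197),pot=(370,392,198,222),tape=(168,195,205,232)).items(): print(n,D[v0:v1,u0:u1].max(),D[v0:v1,u0:u1].mean().round(1))
s=observe();print(abs(s["joint_velocities"]).max(),s["time_s"])
```

```text
ridge [0.0363 0.1191 0.091 ]
ridge [-0.0416  0.1198  0.091 ]
marker 16 12.4
drop 16 7.8
pot 22 10.2
tape 16 12.4
0.029864407343620513 13.2
```

```bash
python3 -c "
from plant import *
print(job_done())"
```

```text
the job is handed in; nothing more can be done
None
```

The cover is open at the left-hand end and the red handle is shut against its stop. I handed the job in at about 13.2 s with the arm clear of everything.

- **Cover:** I pushed it by its ridge with shut fingers until the force rose to about 16 N at the far stop. The last picture puts the ridge at box y ≈ +119 mm, against +118 mm expected, which is within calibration.
- **Red handle:** I pushed it round clockwise until it was solid at about 25 N. It then measured 89.8° to 90.5° in the picture.
- **Blue handle:** It looks unmoved, at 3.7° before and 4.3° after. In the last picture it was partly hidden by the arm; in the one just before the end of the push it was fully visible and unchanged.
- **Things standing around:** The pot, dropper bottle, tape roll and marker show no shift from the first picture, only a small overall brightness change.
- **One small disagreement:** The handle met its stop about 1.6 mm earlier than the nominal geometry predicted, within the roughly 2 mm calibration error. No check failed.

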